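# Move the vessels on at a busy stirring and weighing bench

### The job

The stirring is finished, so move everything on: the conical flask goes from the stirrer into its holder (the block with the wide well), the brown screw-cap bottle into its holder (the narrower well), the small dropper bottle on the middle of the balance pan, and the beaker on the middle of the stirrer plate. Every place is taken at the start, so use the empty white tray to set one vessel aside meanwhile if you like. Keep the vessels upright, set them down without dropping them, and leave each standing flat in its place, fully down in its well.

Things in the scene. Friction and masses are not known exactly. Their poses are not given: they have to be found in the camera images.
- flask: clear glass conical flask, pale fill; 64 mm across its flat base, 97 mm high, narrowing to a straight neck 28 mm across from 67 to 90 mm above the base, with a 32 mm lip on top; 0.12 kg. Origin at the centre of the underside, z up. Best gripped by the neck. Starts standing on the stirrer's plate (another at the back stays); belongs in the wide well
- bottle: brown reagent bottle, label, black screw cap (fixed); round body 52 mm across, 118 mm high in all, body of full width up to 75 mm, then a shoulder, cap 27 mm across on top; 0.21 kg. Origin at the centre of the underside, z up. Starts standing loosely in the wide well, the flask's (others at the back stay); belongs in the narrower well
- dropper: small brown dropper bottle with a black rubber bulb; round body 33 mm across, full width up to 55 mm, then a shoulder and the 13 mm wide bulb, 102 mm high in all; 0.07 kg. Origin at the centre of the underside, z up. Starts standing loosely in the narrower well, the bottle's (others at the back stay); belongs on the balance pan
- beaker: glass beaker with pinkish fill; body 52 mm across, a rim 58 mm across in its top 5 mm, 69 mm high; 0.10 kg. Origin at the centre of the underside, z up. Starts standing on the balance pan; belongs on the stirrer's plate
- stir_plate (a point): centre of the round, 100 mm wide flat plate on top of the small cream magnetic stirrer (fixed, 176 x 124 mm, plate 63 mm above the bench); the point lies on the plate's upper face, z up
- pan (a point): centre of the round, 100 mm wide steel pan of the low white bench balance (fixed, 152 x 142 mm, pan 49 mm above the bench, display and keys in front of the pan); the point lies on the pan's upper face, z up
- flask_well (a point): centre of the floor of the wide well: a round blind hole 72 mm across and 20 mm deep, mouth bevelled by 4 mm, in a grey square block 108 x 108 x 28 mm (fixed); floor 8 mm and block top 28 mm above the bench. Takes the flask with 4 mm to spare all round
- bottle_well (a point): centre of the floor of the narrower well: a round blind hole 60 mm across and 20 mm deep, mouth bevelled by 4 mm, in a smaller grey square block 92 x 92 x 28 mm (fixed); floor 8 mm and block top 28 mm above the bench. Takes the bottle with 4 mm to spare all round; the flask is too wide for it
- tray_mid (a point): middle of the floor of a shallow white plastic tray, 126 x 126 mm outside, 118 mm square inside, rim 12 mm high (fixed, empty at the start); floor 4 mm above the bench. The free spot
There are look-alikes about, which are no part of the job. Leave any orange or pink look-alike of the bottle alone.

How it is judged:
At the end, for the whole second after the job is handed in: Flask in the wide well, bottle in the narrower one, each within 8 mm of its centre; dropper bottle on the balance pan, beaker on the stirrer plate, each within 15 mm of its centre; all within 4 mm of the seat's height, upright within 0.08 rad, at rest (horizontal distance between flask and flask_well below 0.008 m and z of flask in the frame of flask_well between -0.004 and 0.004 m and angle between each of flask, bottle, dropper, beaker's own z axis and vertical below 0.08 rad and linear speed of each of flask, bottle, dropper, beaker below 0.02 m/s and horizontal distance between bottle and bottle_well below 0.008 m and z of bottle in the frame of bottle_well between -0.004 and 0.004 m and horizontal distance between dropper and pan below 0.015 m and z of dropper in the frame of pan between -0.004 and 0.004 m and horizontal distance between beaker and stir_plate below 0.015 m and z of beaker in the frame of stir_plate between -0.004 and 0.004 m); the robot touches nothing.
It fails at once if a vessel is tipped more than about 35 degrees (angle between any of flask, bottle, dropper, beaker's own z axis and vertical above 0.6 rad).
It fails at once if a vessel is dropped or flung: faster than 0.7 m/s (a free fall of 25 mm) while not in the fingers ((linear speed of flask above 0.7 m/s and contact force between the fingers and flask below 0.05 N) or (linear speed of bottle above 0.7 m/s and contact force between the fingers and bottle below 0.05 N) or (linear speed of dropper above 0.7 m/s and contact force between the fingers and dropper below 0.05 N) or (linear speed of beaker above 0.7 m/s and contact force between the fingers and beaker below 0.05 N)).
It also fails if it takes over 141 s, if anything falls off the work surface, if the arm or the gripper's body presses on something with over 40 N, if the wrist force passes 120 N, or if a joint passes its speed limit or range.

### The arm

A 7-joint arm with a two-finger parallel gripper is mounted at the origin on a cart in front of the work surface, level with it; the furniture and walls round the work are solid. World frame = base frame: x ahead of the robot, y to its left, z up, the work surface at z = 0. Lengths are in m, angles in rad, forces in N, time in s.
With the tool pointing down it reaches from about 0.4 to 0.85 m from the base axis. Payload 4.5 kg.
Tool frame: the origin (TCP) lies at the very end of the fingers, on their centre line; the grasp point (between the pads) lies 19 mm behind it; z points along the fingers, y is the line along which they close (so a half turn about z gives the same grasp; the last joint's range is limited). The gripper opens to 88 mm and grips with 3 to 60 N. Pads are 18 mm wide; open, the fingers measure 123 mm over their backs; the gripper's body (75 mm by 187 mm) begins 45 mm behind the grasp point.
Start: joints at [1.374, 0.689, -0.195, 1.565, 0.157, 0.902, -0.215], TCP at [0.143, -0.608, 0.239] pointing down, gripper open.
Joint ranges: [-3.01, 3.01], [-0.46, 2.08], [-1.47, 1.51], [0.13, 2.56], [-1, 4.14], [0.04, 2.09], [-2.66, 2.66]. Speed limits (rad/s): [2.57, 2.57, 3.14, 3.14, 3.14, 3.14, 3.14].

### API

Orientations are given as a unit quaternion [x, y, z, w].
In Python, from plant import r, optics gives the robot as it stands.
- The arm moves only by the tool servo_tool, never from a script. Its arguments are lists of equal length, an entry for each row: "translation": the shift along the tool's x, y, z in m, a list of three; "turn": the turn, a rotation vector about the tool's x, y, z in rad, a list of three. In form: {"translation": [[dx, dy, dz], ...], "turn": [[rx, ry, rz], ...]}. A call has 1 to 10 rows; each row shifts and turns the commanded pose from where the row before left it, along the tool's axes as they then stand; what a row does not reach is not made up. A row lasts 1/8 s, in which the tool goes at most 62.5 mm and 10.7 degrees, less where a joint would pass 70% of its speed; a pose out of reach is approached as far as the arm can. A call is refused whole if a number of a shift passes 0.0625 or a number of a turn 0.188, either way. A call with a gripper value outside its range is refused whole. "grip" is the opening, from 0 (shut) to 1 (fully open), set as the call begins (left out, the last holds). The fingers move at their own pace and stop on an object; "grip_force" is the grip in N (left out, the last holds). Time passes only in rows, so rows that do not move let the fingers close. It gives the time, the measured TCP pose, the force, the opening and the grip force at its end, in the units of the state.
- r.get_state(): the state, without advancing time (a new reading comes with each control period).
- optics.snapshot(name): name is "scene" or "side" or "wrist"; returns a dict with "img" (400x640x3 uint8, red, green, blue), "z_map" (400x640 float32, m along the optical axis (not along the pixel's ray), 0 where there is no reading), "mtx" (3x3 intrinsics, pixels), "R" (3x3) and "t" (3): a world point X has camera coordinates R X + t. Camera axes: x right, y down, z forward; pixel columns grow to the right and rows downward; lengths in m; the calibration is good to about 2 mm. A picture is of the moment at which its call begins.
- r.finish_job(): hands the job in; it is judged then, once.
The state is a dict: "clock": time; "q": joint angles; "qd": joint speeds; "joint_torque": joint torques, N m; "tool_pos": TCP position; "eef_rot": TCP orientation; "contact_force": force on the tool from outside, world axes, zero at the start; "moment": the same for the moment, N m; "opening": opening from 0.0 (shut) to 1.0 (fully open); "finger_force": force on a finger pad.
Only numpy, scipy, OpenCV 4.12 (cv2) and the standard library are available. Lean on these libraries where they do the work, as an engineer would, in place of code of your own. Each camera call takes 0.05 s, during which the arm holds its last target. There are 200 camera calls.

## Working session

There is one attempt and no reset: what is moved stays moved. The work goes in short steps, Python scripts to look and compute and a tool call to move; the robot and the scene stay as the last step left them, time stands still between calls to the robot, and variables do not carry over. Pictures are saved under pics/ and viewed, at most 14 in all, crops included, and the job is handed in when it is done.

Besides the shell and the picture viewer there is one more tool, called as a command line: name --argument value ..., lists and objects as JSON in quotes. servo_tool: Moves the arm, as the interface text tells. Its arguments: {"type":"object","properties":{"translation":{"type":"array"},"turn":{"type":"array"},"grip":{"type":"number"},"grip_force":{"type":"number"}},"required":["translation","turn"]}

```bash
mkdir -p pics; ls; python3 - <<'E'
from plant import r, optics
import cv2, numpy as np
s=r.get_state()
for k in ("clock","tool_pos","eef_rot","opening","contact_force"): print(k,s[k])
for n in("scene","side","wrist"):
    d=optics.snapshot(n); np.savez(f"{n}0.npz",**d); cv2.imwrite(f"pics/{n}0.png",d["img"][:,:,::-1])
    print(n,d["mtx"].tolist(),(-d["R"].T@d["t"]).round(3),d["R"][2].round(3))
E
```

```text
pics
clock 0.0
tool_pos [ 0.14279673 -0.60781513  0.23791508]
eef_rot [ 9.93342281e-01  1.15196720e-01 -1.56135906e-04 -8.96720486e-04]
opening 1.0043749397617576
contact_force [ 0.09635614 -0.22893506  0.31119732]
scene [[369.7530611076174, 0.0, 323.28907209333704], [0.0, 369.7530611076174, 198.4145911382522], [0.0, 0.0, 1.0]] [ 0.171 -0.416  0.742] [ 0.475  0.441 -0.761]
side [[440.02789198762247, 0.0, 322.246328126811], [0.0, 440.02789198762247, 200.4804388441028], [0.0, 0.0, 1.0]] [0.204 0.832 0.634] [ 0.338 -0.794 -0.505]
wrist [[323.59928332877354, 0.0, 327.40756276351675], [0.0, 323.59928332877354, 205.4991960642026], [0.0, 0.0, 1.0]] [ 0.212 -0.591  0.383] [-0.273 -0.063 -0.96 ]
```

View pics/scene0.png

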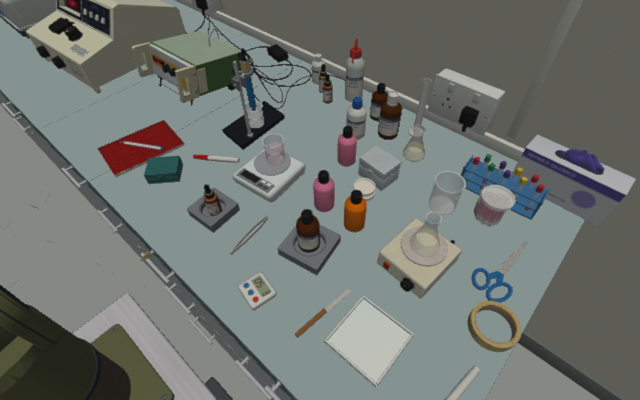

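View pics/side0.png

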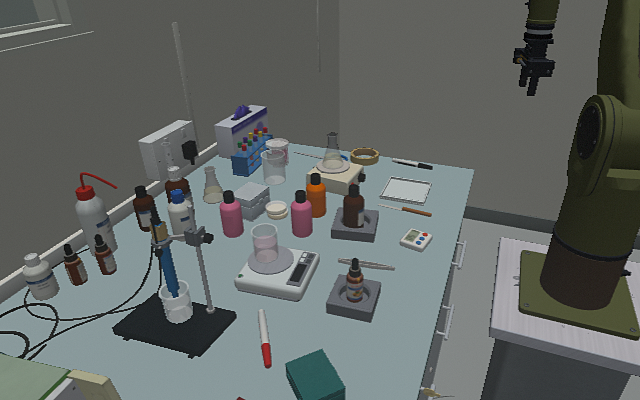

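The scene view shows the dropper in the narrow block at (212,205), the beaker on the balance at (272,160), the bottle in the wide block at (308,235), the flask on the stirrer at (428,240) and the empty tray at (369,340). The side view agrees: dropper (355,280), bottle (354,205), beaker (265,245), flask (333,150), with orange and pink look-alikes close behind.

```bash
cat > h.py <<'E'
import numpy as np, cv2
def cloud(d):
    v,u=np.mgrid[:400,:640]; z=d["z_map"]; K=d["mtx"]
    P=np.stack([(u-K[0,2])/K[0,0]*z,(v-K[1,2])/K[1,1]*z,z],-1)
    W=(P-d["t"])@d["R"]; W[z<=0]=np.nan; return W
def ray(d,u,v,h):
    C=-d["R"].T@d["t"]; K=d["mtx"]
    w=d["R"].T@np.array([(u-K[0,2])/K[0,0],(v-K[1,2])/K[1,1],1]); return C+w*(h-C[2])/w[2]
def proj(d,X):
    c=d["R"]@X+d["t"]; return (d["mtx"]@c/c[2])[:2]
E
python3 - <<'E'
import numpy as np,cv2
from h import *
seeds=dict(flask=(428,240),bottle=(308,235),dropper=(212,205),beaker=(272,160),tray=(369,340))
D={n:dict(np.load(n+"0.npz")) for n in("scene","side")}
W={n:cloud(D[n]) for n in D}
hs=dict(flask=.063,bottle=.028,dropper=.028,beaker=.049,tray=.012)
for k,(u,v) in seeds.items():
    c0=ray(D["scene"],u,v,.05 if k!="tray" else 0)[:2]
    for n in D:
        w=W[n]; near=np.hypot(w[...,0]-c0[0],w[...,1]-c0[1])<.11
        m=near&(abs(w[...,2]-hs[k])<.003)
        p=w[m][:,:2]
        if len(p)>20:
            q=(p*1000).astype(np.float32); print(k,n,"top",len(p),[np.round(a,0) for a in cv2.minAreaRect(q)])
        for lo,hi in((.03,.06),(.06,.08),(.08,.095),(.095,.11),(.11,.125),(.125,.145),(.145,.165)):
            m=near&(w[...,2]>lo)&(w[...,2]<hi)
            if m.sum()>8:
                p=w[m][:,:2]*1000; print("   ",lo,m.sum(),p.min(0).round(),p.max(0).round(),D[n]["img"][m].mean(0).round())
E
python3 - <<'E'
import cv2
a=cv2.imread('pics/scene0.png')[120:390,180:480]; cv2.imwrite('pics/c0.png',cv2.resize(a,(660,594),interpolation=cv2.INTER_CUBIC))
E
```

```text
flask scene top 699 [array([ 637., -276.]), array([94., 99.]), np.float64(19.0)]
    0.03 1741 [ 558. -341.] [ 700. -208.] [160. 154. 134.]
    0.06 886 [ 589. -324.] [ 689. -225.] [155. 150. 139.]
    0.08 190 [ 611. -304.] [ 657. -247.] [149. 146. 131.]
    0.095 159 [ 615. -299.] [ 646. -251.] [163. 160. 139.]
    0.11 134 [ 620. -295.] [ 650. -257.] [155. 153. 133.]
    0.125 143 [ 625. -290.] [ 654. -261.] [123. 127. 117.]
    0.145 179 [ 623. -290.] [ 656. -259.] [125. 132. 130.]
flask side top 204 [array([ 633., -266.]), array([96., 85.]), np.float64(23.0)]
    0.03 624 [ 557. -333.] [ 699. -204.] [150. 147. 131.]
    0.06 312 [ 587. -319.] [ 687. -223.] [154. 150. 142.]
    0.08 98 [ 610. -283.] [ 663. -243.] [139. 139. 127.]
    0.095 89 [ 614. -282.] [ 661. -248.] [126. 131. 121.]
    0.11 63 [ 619. -281.] [ 654. -252.] [102. 109. 110.]
    0.125 65 [ 622. -276.] [ 649. -256.] [74. 76. 77.]
    0.145 78 [ 623. -290.] [ 654. -257.] [70. 71. 71.]
bottle scene top 985 [array([524., -63.]), array([164., 111.]), np.float64(8.0)]
    0.03 400 [ 438. -128.] [601.  -4.] [96. 83. 78
[... 1335 characters left out ...]
5. 188.] [127. 121. 121.]
    0.08 147 [593. 148.] [644. 200.] [130. 125. 126.]
    0.095 162 [592. 147.] [647. 202.] [127. 127. 128.]
    0.11 149 [591. 145.] [649. 201.] [136. 139. 138.]
beaker side top 693 [array([603., 183.]), array([99., 90.]), np.float64(44.0)]
    0.03 2409 [512. 104.] [664. 253.] [138. 143. 145.]
    0.06 182 [591. 164.] [639. 205.] [133. 128. 131.]
    0.08 201 [591. 150.] [642. 203.] [129. 127. 131.]
    0.095 268 [591. 149.] [643. 203.] [132. 133. 137.]
    0.11 200 [589. 147.] [646. 205.] [141. 146. 148.]
tray scene top 596 [array([ 420., -277.]), array([127., 169.]), np.float64(1.0)]
tray side top 159 [array([ 417., -278.]), array([126., 169.]), np.float64(1.0)]
```

View pics/c0.png

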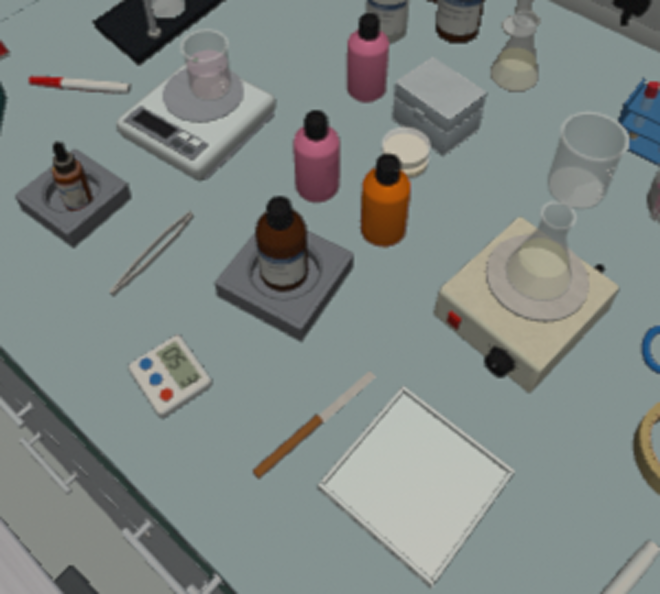

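The crop confirms the layout; nothing touches the vessels, and the orange bottle (385,200 in the crop) is the nearest neighbour of the brown one. Next I refine centres and the vessel profiles.

```bash
python3 - <<'E'
import numpy as np,cv2
from h import *
from scipy.optimize import least_squares
D={n:dict(np.load(n+"0.npz")) for n in("scene","side")}
W={n:cloud(D[n]) for n in D}
def circ(p):
    f=lambda c:np.hypot(p[:,0]-c[0],p[:,1]-c[1])-c[2]
    s=least_squares(f,[*p.mean(0),20],loss="soft_l1"); return s.x.round(1)
c=dict(flask=(638,-275),bottle=(500,-62),dropper=(413,187),beaker=(617,176))
for k,(x,y) in c.items():
    both={}
    for n in D:
        w=W[n]*1000; rr=np.hypot(w[...,0]-x,w[...,1]-y)
        for lo in range(25,170,10):
            m=(rr<32)&(w[...,2]>lo)&(w[...,2]<lo+10)
            if m.sum()>10: print(k,n,lo,m.sum(),circ(w[m][:,:2]))
        # tops
    for n in D:
        w=W[n]*1000; rr=np.hypot(w[...,0]-x,w[...,1]-y); m=rr<45
        print(k,n,"zmax",np.nanpercentile(w[...,2][m],[99,99.8]).round(1))
# seats
for k,(x,y),h,R in (("stir",(638,-275),63,75),("pan",(610,178),49,75),("wideblk",(500,-62),28,80),("narblk",(413,187),28,70),("tray",(420,-277),12,95)):
    for n in D:
        w=W[n]*1000; m=((np.hypot(w[...,0]-x,w[...,1]-y)<R)&(abs(w[...,2]-h)<3)).astype(np.uint8)
        nn,l,st,_=cv2.connectedComponentsWithStats(m,connectivity=8); i=1+st[1:,4].argmax()
        p=w[l==i][:,:2].astype(np.float32); a=cv2.minAreaRect(p); print(k,n,len(p),np.round(a[0],1),np.round(a[1],1),round(a[2],1),"encl",np.round(cv2.minEnclosingCircle(p)[0],1),round(cv2.minEnclosingCircle(p)[1],1))
# obstacles >80mm
print("obstacles")
H=np.zeros((50,50))
for n in D:
    w=W[n].reshape(-1,3); w=w[np.isfinite(w[:,0])&(w[:,2]>.075)&(w[:,0]>.3)&(w[:,0]<.85)&(abs(w[:,1])<.45)]
    for q in w:
        i,j=int((q[0]-.3)/.03),int((q[1]+.45)/.03); H[i,j]=max(H[i,j],q[2]*100)
print("      "+" ".join(f"{int(-450+30*j+15):4d}" for j in range(30)))
for i in range(19): print(int(300+30*i+15)," ".join(f"{int(H[i,j]):4d}" for j in range(30)))
E
```

```text
flask scene 55 51 [ 640.4 -274.5   31.9]
flask scene 65 98 [ 640.6 -274.8   31.1]
flask scene 75 138 [ 640.5 -274.8   28.8]
flask scene 85 122 [ 641.  -274.7   26.1]
flask scene 95 108 [ 640.8 -275.    23. ]
flask scene 105 101 [ 640.6 -274.8   20. ]
flask scene 115 84 [ 640.7 -274.7   17. ]
flask scene 125 65 [ 639.6 -275.1   13.6]
flask scene 135 78 [ 639.9 -275.    12.8]
flask scene 145 79 [ 639.9 -275.    12.8]
flask scene 155 100 [ 639.4 -275.1   14.4]
flask side 55 21 [ 639.1 -277.5   32.2]
flask side 65 36 [ 638.5 -275.8   31.3]
flask side 75 62 [ 638.1 -274.6   28.2]
flask side 85 67 [ 637.6 -272.9   24.9]
flask side 95 60 [ 637.6 -273.7   22.1]
flask side 105 51 [ 637.  -272.8   18.4]
flask side 115 41 [ 638.  -273.4   15.8]
flask side 125 35 [ 636.5 -273.1   13.5]
flask side 135 30 [ 637.6 -272.2   11.7]
flask side 145 42 [ 637.8 -274.4   13.6]
flask side 155 36 [ 638.4 -273.2   14.6]
flask scene zmax [161.3 162.6]
flask side zmax [159.3 160. ]
bottle scene 25 49 [501.5 -59.6  26.2]
bottle scene 35 57 [501.1 -59.7  26. ]
bottle scene 45 57 [501.  -59.9  25.8]
bottle scene 5
[... 5335 characters left out ...]
   0    0    0    0    0    0    0    0    0    0    0    0    0   23   23    0    0
765    0    0    0    0    0    0    0    9    0    0    0    0    0    0    0    0   11   11    0    0    0    0    0    0    0    0   15   12    0    0
795    0    0    0    0    0    0    9    9    9    0    0    0    0    0    0    0   11   11    0    0    0    0    0    0    0    0    8    8    0    0
825    0    0    8    8    8    8    9    0    9    0    0    0    0    0    0    0    0    0    0    0    0    0    0    0    0    0    0    0    0    0
855    0    0    8    8    8    8    9    9    9    0    0    0    0    0    0    0    0    0    0    0    0    0    0    0    0    0    0    0    0    0
```

servo_tool --translation '[[0,0,0],[0,0,0],[0.048,-0.033,0],[0.048,-0.033,0],[0.048,-0.033,0],[0.048,-0.033,0],[0.048,-0.033,0],[0.048,-0.033,0],[0.048,-0.033,0],[0.048,-0.033,0]]' --turn '[[0,0,0.1155],[0,0,0.1155],[0,0,0],[0,0,0],[0,0,0],[0,0,0],[0,0,0],[0,0,0],[0,0,0],[0,0,0]]' --grip 0.8

```text
clock: 1.4
tool_pos: [0.5283, -0.3432, 0.2385]
eef_rot: [1.0, -0.0, -0.0, 0.0]
contact_force: [0.3, -0.9, 0.3]
opening: 0.8
finger_force: 0.0
```

servo_tool --translation '[[0.055,-0.034,0],[0.0557,-0.035,0],[0,0,0],[0,0,0.04],[0,0,0.04],[0,0,0.0175],[0,0,0]]' --turn '[[0,0,0],[0,0,0],[0,0,0],[0,0,0],[0,0,0],[0,0,0],[0,0,0]]'

```text
clock: 2.28
tool_pos: [0.632, -0.2788, 0.1403]
eef_rot: [1.0, -0.0, -0.001, -0.0]
contact_force: [-0.2, -0.7, -0.1]
opening: 0.8
finger_force: 0.0
```

```bash
python3 - <<'E'
from plant import r, optics
import cv2,numpy as np
print(r.get_state()["tool_pos"])
a=optics.snapshot("wrist")["img"][:,:,::-1]; b=optics.snapshot("scene")["img"][:,:,::-1][130:330,310:630]
cv2.imwrite("pics/g1.png",cv2.resize(np.hstack([cv2.resize(a,(480,300)),cv2.resize(b,(480,300))]),(800,250)))
E
```

```text
[ 0.63200172 -0.27879444  0.14028889]
```

View pics/g1.png

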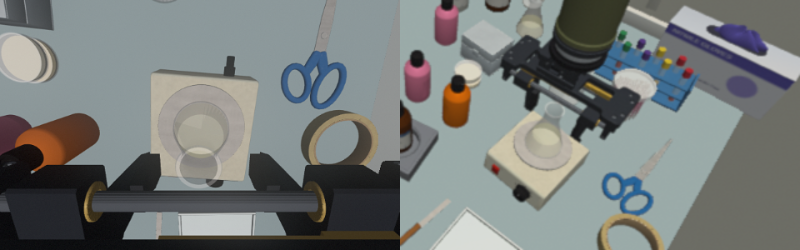

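Gripper straddles the flask neck, aligned with y; a small correction is needed.

servo_tool --translation '[[0.007,-0.0045,0],[0,0,0.0155],[0,0,0]]' --turn '[[0,0,0],[0,0,0],[0,0,0]]'

```text
clock: 2.75
tool_pos: [0.6391, -0.2733, 0.1241]
eef_rot: [1.0, 0.0, -0.001, -0.0]
contact_force: [-0.3, -0.6, -0.0]
opening: 0.8
finger_force: 0.0
```

servo_tool --translation '[[0,0,0],[0,0,0],[0,0,0],[0,0,0],[0,0,0],[0,0,0]]' --turn '[[0,0,0],[0,0,0],[0,0,0],[0,0,0],[0,0,0],[0,0,0]]' --grip 0 --grip_force 20

```text
clock: 3.5
tool_pos: [0.6402, -0.274, 0.1258]
eef_rot: [1.0, -0.0, 0.0, 0.0]
contact_force: [-0.3, 0.5, 0.7]
opening: 0.311
finger_force: 17.8
```

servo_tool --translation '[[0,0,-0.01],[0,0,-0.03],[0,0,-0.03],[-0.03,0.002,0],[-0.045,0.003,0],[-0.045,0.004,0],[-0.045,0.004,0],[-0.036,0.003,0],[-0.02,0.001,0],[0,0,0]]' --turn '[[0,0,0],[0,0,0],[0,0,0],[0,0,0],[0,0,0],[0,0,0],[0,0,0],[0,0,0],[0,0,0],[0,0,0]]'

```text
clock: 4.75
tool_pos: [0.4178, -0.2914, 0.1964]
eef_rot: [1.0, -0.001, -0.0, 0.0]
contact_force: [-0.1, -0.7, -1.0]
opening: 0.312
finger_force: 17.8
```

servo_tool --translation '[[0,0,0.03],[0,0,0.04],[0,0,0.035],[0,0,0.015],[0,0,0.006],[0,0,0.002],[0,0,0],[0,0,0]]' --turn '[[0,0,0],[0,0,0],[0,0,0],[0,0,0],[0,0,0],[0,0,0],[0,0,0],[0,0,0]]'

```text
clock: 5.75
tool_pos: [0.4196, -0.2912, 0.0685]
eef_rot: [1.0, -0.0, 0.001, 0.0]
contact_force: [-0.4, -0.5, -1.4]
opening: 0.312
finger_force: 17.8
```

servo_tool --translation '[[0,0,0.001],[0,0,0.001],[0,0,0]]' --turn '[[0,0,0],[0,0,0],[0,0,0]]'

```text
clock: 6.12
tool_pos: [0.4194, -0.2909, 0.0665]
eef_rot: [1.0, -0.0, 0.0, 0.0]
contact_force: [-0.9, 1.3, 7.1]
opening: 0.316
finger_force: 19.9
```

servo_tool --translation '[[0,0,0],[0,0,0],[0,0,0],[0,0,-0.03],[0,0,-0.05],[0,0,-0.05],[0,0,-0.05],[0.03,-0.03,0],[0.03,-0.05,0],[0.03,-0.05,0]]' --turn '[[0,0,0],[0,0,0],[0,0,0],[0,0,0],[0,0,0],[0,0,0],[0,0,0],[0,0,0],[0,0,0],[0,0,0]]' --grip 1

```text
clock: 7.38
tool_pos: [0.5098, -0.1598, 0.2458]
eef_rot: [1.0, -0.001, 0.0, 0.0]
contact_force: [0.6, 0.0, 0.4]
opening: 0.998
finger_force: 0.0
```

servo_tool --translation '[[0.03,-0.052,0],[0.03,-0.052,0],[0.03,-0.052,0],[0.018,-0.055,0],[0,-0.055,0],[0,-0.04,0],[0,-0.02,0],[0,0,0]]' --turn '[[0,0,0],[0,0,0],[0,0,0],[0,0,0],[0,0,0],[0,0,0],[0,0,0],[0,0,0]]'

```text
clock: 8.38
tool_pos: [0.6169, 0.1658, 0.2454]
eef_rot: [1.0, 0.001, -0.0, 0.0]
contact_force: [0.0, 0.1, 0.7]
opening: 1.005
finger_force: 0.0
```

```bash
python3 - <<'E'
from plant import r, optics
import cv2
print(r.get_state()["tool_pos"])
cv2.imwrite("pics/g2.png",optics.snapshot("scene")["img"][:,:,::-1])
E
```

```text
[0.61691669 0.1658282  0.24540418]
```

View pics/g2.png

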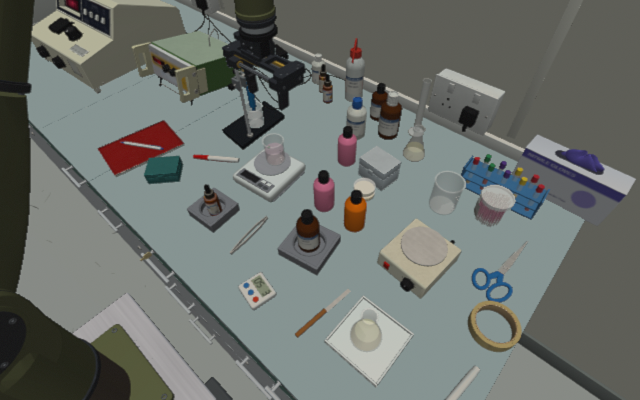

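The flask stands upright in the tray (367,332) and the stirrer plate is clear; the gripper is above the beaker, clear of the retort stand.

servo_tool --translation '[[0.0018,-0.0092,0],[0,0,0.04],[0,0,0.05],[0,0,0.045],[0,0,0.025],[0,0,0.01],[0,0,0]]' --turn '[[0,0,0],[0,0,0],[0,0,0],[0,0,0],[0,0,0],[0,0,0],[0,0,0]]'

```text
clock: 9.3
tool_pos: [0.6194, 0.1735, 0.0758]
eef_rot: [1.0, -0.001, 0.0, 0.0]
contact_force: [0.3, -0.3, 0.1]
opening: 1.005
finger_force: 0.0
```

servo_tool --translation '[[0,0,0],[0,0,0],[0,0,0],[0,0,0],[0,0,0],[0,0,0]]' --turn '[[0,0,0],[0,0,0],[0,0,0],[0,0,0],[0,0,0],[0,0,0]]' --grip 0 --grip_force 15

```text
clock: 10.05
tool_pos: [0.6194, 0.1747, 0.0761]
eef_rot: [1.0, 0.0, 0.0, -0.0]
contact_force: [-0.5, 1.8, 3.4]
opening: 0.618
finger_force: 14.7
```

```bash
python3 - <<'E'
from plant import r, optics
from h import *
print(r.get_state()["tool_pos"],r.get_state()["contact_force"],r.get_state()["opening"])
for n in("scene","side"):
    w=cloud(optics.snapshot(n))*1000
    m=((np.hypot(w[...,0]-638,w[...,1]+275)<70)&(abs(w[...,2]-63)<3)).astype(np.uint8)
    nn,l,st,_=cv2.connectedComponentsWithStats(m); i=1+st[1:,4].argmax(); p=w[l==i][:,:2].astype(np.float32)
    print(n,len(p),p.mean(0),cv2.minEnclosingCircle(p))
E
```

```text
[0.61941239 0.17472245 0.07614132] [-0.48590588  1.82331496  3.36877826] 0.6184407649030578
scene 1411 [ 637.6112  -276.30283] ((640.018310546875, -275.1640930175781), 50.78919219970703)
side 389 [ 636.47595 -270.44467] ((636.4351806640625, -272.8314514160156), 52.3796501159668)
```

servo_tool --translation '[[0,0,-0.005],[0,0,-0.01],[0,0,-0.025],[0,0,-0.03],[0,0,-0.03],[0,0,-0.024],[0,0,0]]' --turn '[[0,0,0],[0,0,0],[0,0,0],[0,0,0],[0,0,0],[0,0,0],[0,0,0]]'

```text
clock: 11.02
tool_pos: [0.6202, 0.1743, 0.2018]
eef_rot: [1.0, -0.0, 0.002, -0.0]
contact_force: [0.5, 0.4, -2.2]
opening: 0.621
finger_force: 14.5
```

```bash
python3 - <<'E'
from plant import r, optics
import cv2
print(r.get_state()["tool_pos"],r.get_state()["opening"],r.get_state()["finger_force"])
cv2.imwrite("pics/g3.png",cv2.resize(optics.snapshot("side")["img"][150:330,180:420,::-1],(720,540)))
E
```

```text
[0.62022922 0.17432196 0.20178546] 0.6206954056381417 14.466604648744692
```

View pics/g3.png

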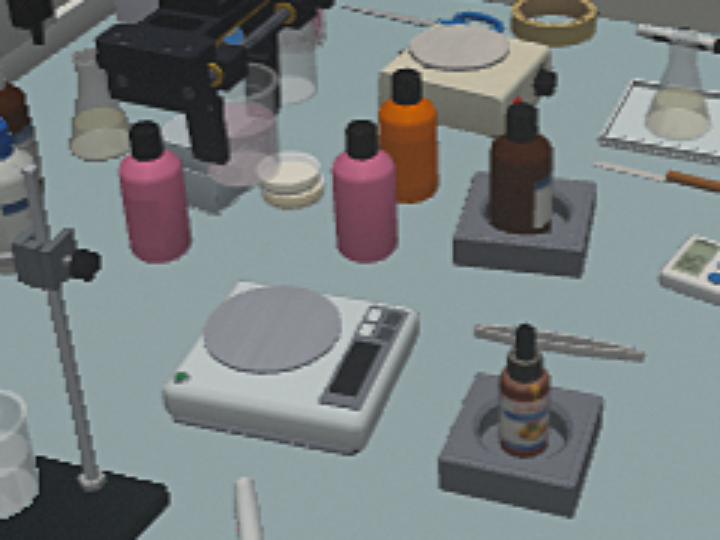

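The beaker is held level (235,125), the pan is empty, and the other vessels are undisturbed.

servo_tool --translation '[[0.002,0.03,0],[0.002,0.05,0],[0.002,0.05,0],[0.002,0.05,0],[0.002,0.05,0],[0.002,0.05,0],[0.002,0.05,0],[0.002,0.05,0],[0.002,0.045,0],[0,0.023,0]]' --turn '[[0,0,0],[0,0,0],[0,0,0],[0,0,0],[0,0,0],[0,0,0],[0,0,0],[0,0,0],[0,0,0],[0,0,0]]'

```text
clock: 12.32
tool_pos: [0.6351, -0.277, 0.1979]
eef_rot: [1.0, -0.002, -0.002, 0.0]
contact_force: [-0.6, 0.1, -1.4]
opening: 0.625
finger_force: 14.5
```

servo_tool --translation '[[0,0,0],[0,0,0.03],[0,0,0.04],[0,0,0.02],[0,0,0.01],[0,0,0]]' --turn '[[0,0,0],[0,0,0],[0,0,0],[0,0,0],[0,0,0],[0,0,0]]'

```text
clock: 13.08
tool_pos: [0.6373, -0.273, 0.0998]
eef_rot: [1.0, 0.0, 0.0, -0.0]
contact_force: [-0.7, 0.4, -1.4]
opening: 0.622
finger_force: 14.5
```

servo_tool --translation '[[0,0,0.006],[0,0,0.002],[0,0,0.001],[0,0,0.001],[0,0,0]]' --turn '[[0,0,0],[0,0,0],[0,0,0],[0,0,0],[0,0,0]]'

```text
clock: 13.7
tool_pos: [0.6373, -0.2738, 0.0903]
eef_rot: [1.0, -0.0, 0.0, 0.0]
contact_force: [-0.4, 0.8, 3.1]
opening: 0.626
finger_force: 14.9
```

servo_tool --translation '[[0,0,0],[0,0,0],[0,0,-0.03],[0,0,-0.05],[0,0,-0.05],[0,0,-0.02],[-0.02,-0.04,0],[-0.025,-0.052,0],[-0.025,-0.052,0],[-0.025,-0.052,0]]' --turn '[[0,0,0],[0,0,0],[0,0,0],[0,0,0],[0,0,0],[0,0,0],[0,0,0],[0,0,0],[0,0,0],[0,0,0]]' --grip 1

```text
clock: 14.95
tool_pos: [0.5411, -0.0761, 0.2399]
eef_rot: [1.0, -0.0, 0.0, -0.0]
contact_force: [1.1, 0.3, 0.4]
opening: 1.002
finger_force: 0.0
```

servo_tool --translation '[[-0.025,-0.052,0],[-0.025,-0.052,0],[-0.025,-0.052,0],[-0.025,-0.052,0],[-0.02,-0.04,0],[-0.008,-0.015,0],[0,0,0],[0,0,0]]' --turn '[[0,0,0],[0,0,0],[0,0,0],[0,0,0],[0,0,0],[0,0,0],[0,0,0],[0,0,0]]' --grip 0.7

```text
clock: 15.95
tool_pos: [0.4146, 0.1843, 0.2398]
eef_rot: [1.0, -0.001, 0.0, 0.0]
contact_force: [-0.6, 0.1, -0.3]
opening: 0.697
finger_force: 0.0
```

```bash
python3 - <<'E'
from plant import r, optics
from h import *
print(r.get_state()["tool_pos"])
for n in("scene","side"):
    w=cloud(optics.snapshot(n))*1000
    for nm,(x,y,h) in dict(pan=(607,178,49),beak=(638,-274,97),beaktop=(638,-274,130)).items():
        m=((np.hypot(w[...,0]-x,w[...,1]-y)<70)&(abs(w[...,2]-h)<(3 if nm!="beak" else 20))).astype(np.uint8)
        _,l,st,_=cv2.connectedComponentsWithStats(m,connectivity=8); i=1+st[1:,4].argmax(); p=w[l==i][:,:2].astype(np.float32)
        print(n,nm,len(p),np.round(p.mean(0)),np.round(cv2.minEnclosingCircle(p)[0],1),cv2.minEnclosingCircle(p)[1])
E
```

```text
[0.414623   0.18426123 0.23976461]
scene pan 746 [607. 175.] [610.5 176. ] 51.77606201171875
scene beak 284 [ 618. -280.] [ 634.4 -274.7] 25.702787399291992
scene beaktop 75 [ 654. -284.] [ 643.8 -279.6] 26.21021270751953
side pan 1034 [606. 181.] [607.2 177.9] 51.19135665893555
side beak 43 [ 641. -250.] [ 640.1 -252.2] 15.243548393249512
side beaktop 47 [ 645. -272.] [ 635.4 -272. ] 29.437889099121094
```

servo_tool --translation '[[-0.001,-0.0014,0.02],[0,0,0.04],[0,0,0.045],[0,0,0.04],[0,0,0.013],[0,0,0.006],[0,0,0]]' --turn '[[0,0,0],[0,0,0],[0,0,0],[0,0,0],[0,0,0],[0,0,0],[0,0,0]]' --grip 0.5

```text
clock: 16.92
tool_pos: [0.4137, 0.1867, 0.0764]
eef_rot: [1.0, -0.0, 0.001, -0.0]
contact_force: [-0.2, 0.1, 0.0]
opening: 0.499
finger_force: 0.0
```

servo_tool --translation '[[0,0,0],[0,0,0],[0,0,0],[0,0,0],[0,0,0],[0,0,0]]' --turn '[[0,0,0],[0,0,0],[0,0,0],[0,0,0],[0,0,0],[0,0,0]]' --grip 0 --grip_force 15

```text
clock: 17.68
tool_pos: [0.4134, 0.1867, 0.0762]
eef_rot: [1.0, -0.0, 0.001, -0.0]
contact_force: [0.2, -0.3, 7.0]
opening: 0.257
finger_force: 15.0
```

servo_tool --translation '[[0,0,0],[0,0,-0.005],[0,0,-0.01],[0,0,-0.025],[0,0,-0.03],[0,0,-0.03],[0,0,0]]' --turn '[[0,0,0],[0,0,0],[0,0,0],[0,0,0],[0,0,0],[0,0,0],[0,0,0]]'

```text
clock: 18.55
tool_pos: [0.4141, 0.1873, 0.1777]
eef_rot: [1.0, -0.0, 0.002, -0.001]
contact_force: [0.1, 0.3, -0.8]
opening: 0.258
finger_force: 15.0
```

```bash
python3 - <<'E'
from plant import r, optics
import cv2,numpy as np
print(r.get_state()["tool_pos"],r.get_state()["opening"],r.get_state()["finger_force"])
a=optics.snapshot("side")["img"][140:380,240:560,::-1]; b=optics.snapshot("scene")["img"][50:290,100:420,::-1]
cv2.imwrite("pics/g4.png",cv2.resize(np.hstack([a,b]),(800,300)))
E
```

```text
[0.41406691 0.18726094 0.1777374 ] 0.2580254229849934 14.993284195661545
```

View pics/g4.png

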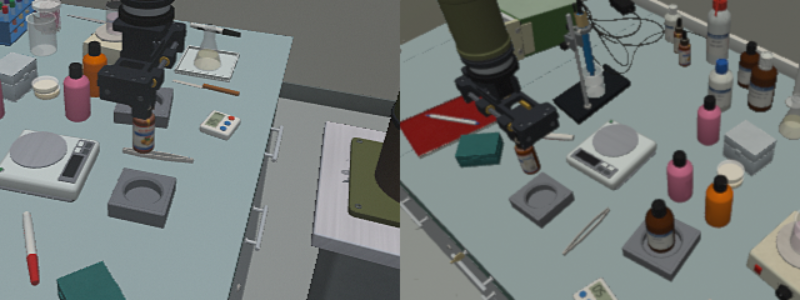

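The dropper hangs from the collar (side view (143,132), scene (525,158)); I check its tilt and measure the emptied well.

```bash
python3 - <<'E'
from plant import r, optics
from h import *
from scipy.optimize import least_squares
for n in("scene","side"):
    d=optics.snapshot(n); w=cloud(d)*1000
    for lo in (104,114,124,134,144,154):
        m=(np.hypot(w[...,0]-414,w[...,1]-187)<35)&(w[...,2]>lo)&(w[...,2]<lo+10)
        if m.sum()>10:
            p=w[m][:,:2]; print(n,lo,m.sum(),least_squares(lambda c:np.hypot(p[:,0]-c[0],p[:,1]-c[1])-16.5,[414,187],loss="soft_l1").x.round(1))
    # well: block mask & hole mask by colour-free height
    m=((np.hypot(w[...,0]-412,w[...,1]-191)<75)&(abs(w[...,2]-28)<3)).astype(np.uint8)
    _,l,st,_=cv2.connectedComponentsWithStats(m,connectivity=8); i=1+st[1:,4].argmax(); p=w[l==i][:,:2].astype(np.float32)
    print("blk",len(p),cv2.minAreaRect(p))
    m=(np.hypot(w[...,0]-412,w[...,1]-191)<33)&(w[...,2]>10)&(w[...,2]<22); p=w[m][:,:2]
    print("wall",m.sum(),least_squares(lambda c:np.hypot(p[:,0]-c[0],p[:,1]-c[1])-30,[412,191],loss="soft_l1").x.round(1))
    # outline of rim via block top edge pixels
    l8=(l==i).astype(np.uint8); cs,h=cv2.findContours(l8,cv2.RETR_CCOMP,cv2.CHAIN_APPROX_NONE)
    hol=[c for c,hh in zip(cs,h[0]) if hh[3]>=0 and len(c)>20]
    for c in hol:
        q=np.array([ray(d,u,v,.028)[:2]*1000 for u,v in c[:,0]]); print("hole",cv2.fitEllipse(q.astype(np.float32)))
E
```

```text
scene 104 18 [414.2 185.4]
scene 114 46 [414. 185.]
scene 124 47 [414.1 185.1]
scene 134 51 [413.9 185.3]
scene 144 53 [414.1 185.1]
scene 154 57 [414.  185.7]
blk 685 ((413.392333984375, 189.52105712890625), (91.7901382446289, 93.83023071289062), 3.1311604976654053)
wall 105 [414.2 190.7]
hole ((413.15069580078125, 188.84910583496094), (62.653709411621094, 63.91754150390625), 132.70452880859375)
side 104 37 [412.4 185.3]
side 114 76 [411.9 186.3]
side 124 79 [412.1 186.2]
side 134 77 [412.1 186.3]
side 144 74 [412.2 186.7]
side 154 83 [412.  186.4]
blk 907 ((411.81402587890625, 192.28819274902344), (91.57298278808594, 94.95097351074219), 4.335842609405518)
wall 130 [411.9 191.8]
hole ((411.3326721191406, 194.53057861328125), (64.06901550292969, 67.0120849609375), 24.791589736938477)
```

servo_tool --translation '[[0.02,0.001,0],[0.04,0.002,0],[0.045,0.002,0],[0.045,0.002,0],[0.03,0.002,0],[0.014,0,0],[0,0,0],[0,0,0.025],[0,0,0.02],[0,0,0.008]]' --turn '[[0,0,0],[0,0,0],[0,0,0],[0,0,0],[0,0,0],[0,0,0],[0,0,0],[0,0,0],[0,0,0],[0,0,0]]'

```text
clock: 20.0
tool_pos: [0.6048, 0.1776, 0.1209]
eef_rot: [1.0, 0.0, -0.002, 0.001]
contact_force: [-0.3, -0.9, -1.4]
opening: 0.257
finger_force: 15.0
```

servo_tool --translation '[[0,0,0.004],[0,0,0.001],[0,0,0]]' --turn '[[0,0,0],[0,0,0],[0,0,0]]'

```text
clock: 20.38
tool_pos: [0.6073, 0.1778, 0.1183]
eef_rot: [1.0, -0.0, 0.0, -0.0]
contact_force: [0.5, 0.6, -0.6]
opening: 0.257
finger_force: 15.0
```

servo_tool --translation '[[0,0,0.001],[0,0,0.001],[0,0,0]]' --turn '[[0,0,0],[0,0,0],[0,0,0]]'

```text
clock: 20.75
tool_pos: [0.6082, 0.1777, 0.1173]
eef_rot: [1.0, -0.0, 0.001, -0.0]
contact_force: [-1.1, -0.9, 7.1]
opening: 0.258
finger_force: 15.0
```

servo_tool --translation '[[0,0,0],[0,0,0],[0,0,-0.02],[0,0,-0.05],[0,0,-0.05],[0,0,-0.01],[-0.02,0.045,0],[-0.024,0.053,0],[-0.024,0.053,0],[-0.022,0.048,0]]' --turn '[[0,0,0],[0,0,0],[0,0,0],[0,0,0],[0,0,0],[0,0,0],[0,0,0],[0,0,0],[0,0,0],[0,0,0]]' --grip 0.6

```text
clock: 22.0
tool_pos: [0.5152, -0.0233, 0.2447]
eef_rot: [1.0, -0.0, -0.001, 0.0]
contact_force: [-0.1, -1.6, -0.2]
opening: 0.6
finger_force: 0.0
```

servo_tool --translation '[[-0.014,0.028,0],[-0.004,0.01,0],[0,0,0],[0,0,0]]' --turn '[[0,0,0],[0,0,0],[0,0,0],[0,0,0]]'

```text
clock: 22.5
tool_pos: [0.4998, -0.0574, 0.2455]
eef_rot: [1.0, 0.001, 0.0, -0.001]
contact_force: [0.2, 0.1, -0.1]
opening: 0.602
finger_force: 0.0
```

```bash
python3 - <<'E'
from plant import r, optics
from h import *
print(r.get_state()["tool_pos"])
D={n:optics.snapshot(n) for n in("side","scene")}
cv2.imwrite("pics/g5.png",D["side"]["img"][:,:,::-1])
for n,d in D.items():
    w=cloud(d)*1000
    for lo in (60,75,90):
        m=(np.hypot(w[...,0]-608,w[...,1]-177)<30)&(w[...,2]>lo)&(w[...,2]<lo+12); p=w[m][:,:2]
        if len(p)>8:
            from scipy.optimize import least_squares
            print(n,lo,least_squares(lambda c:np.hypot(p[:,0]-c[0],p[:,1]-c[1])-16.5,[608,177],loss="soft_l1").x.round(1))
E
```

```text
[ 0.49978695 -0.05738548  0.24552366]
side 60 [606.9 177.2]
side 75 [606.8 177.4]
side 90 [606.9 177.2]
scene 60 [608.6 176.3]
scene 75 [609.1 175.9]
scene 90 [608.7 176.2]
```

View pics/g5.png

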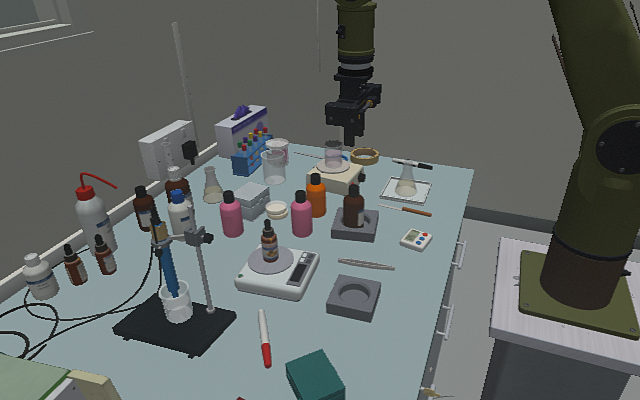

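The dropper stands on the pan (268,245), the beaker on the stirrer (333,155), and the gripper is above the brown bottle.

servo_tool --translation '[[0,0.002,0.02],[0,0,0.04],[0,0,0.04],[0,0,0.03],[0,0,0.01],[0,0,0.0035],[0,0,0]]' --turn '[[0,0,0],[0,0,0],[0,0,0],[0,0,0],[0,0,0],[0,0,0],[0,0,0]]'

```text
clock: 23.48
tool_pos: [0.4997, -0.0611, 0.1029]
eef_rot: [1.0, 0.0, 0.001, 0.0]
contact_force: [0.2, -0.5, 0.0]
opening: 0.601
finger_force: 0.0
```

servo_tool --translation '[[0,0,0],[0,0,0],[0,0,0],[0,0,0],[0,0,0],[0,0,0]]' --turn '[[0,0,0],[0,0,0],[0,0,0],[0,0,0],[0,0,0],[0,0,0]]' --grip 0 --grip_force 25

```text
clock: 24.22
tool_pos: [0.4995, -0.0605, 0.1027]
eef_rot: [1.0, 0.0, 0.001, -0.0]
contact_force: [0.0, 2.2, 6.4]
opening: 0.338
finger_force: 22.4
```

servo_tool --translation '[[0,0,0],[0,0,-0.005],[0,0,-0.01],[0,0,-0.025],[0,0,-0.03],[0,0,-0.03],[0,0,0]]' --turn '[[0,0,0],[0,0,0],[0,0,0],[0,0,0],[0,0,0],[0,0,0],[0,0,0]]'

```text
clock: 25.1
tool_pos: [0.5003, -0.0618, 0.2042]
eef_rot: [1.0, -0.0, 0.002, 0.0]
contact_force: [0.2, 0.4, -2.5]
opening: 0.335
finger_force: 20.1
```

```bash
python3 - <<'E'
from plant import r, optics
from h import *
from scipy.optimize import least_squares
s=r.get_state();print(s["tool_pos"],s["opening"])
for n in("scene","side"):
    d=optics.snapshot(n); w=cloud(d)*1000
    for lo in (110,130,150,170):
        m=(np.hypot(w[...,0]-500,w[...,1]+59)<35)&(w[...,2]>lo)&(w[...,2]<lo+15)
        if m.sum()>10:
            p=w[m][:,:2]; print(n,lo,m.sum(),least_squares(lambda c:np.hypot(p[:,0]-c[0],p[:,1]-c[1])-26,[500,-59],loss="soft_l1").x.round(1))
    m=((np.hypot(w[...,0]-496,w[...,1]+64)<85)&(abs(w[...,2]-28)<3)).astype(np.uint8)
    _,l,st,_=cv2.connectedComponentsWithStats(m,connectivity=8); i=1+st[1:,4].argmax(); p=w[l==i][:,:2].astype(np.float32)
    print("blk",len(p),cv2.minAreaRect(p))
    m=(np.hypot(w[...,0]-496,w[...,1]+64)<39)&(w[...,2]>10)&(w[...,2]<22); p=w[m][:,:2]
    if len(p)>10: print("wall",m.sum(),least_squares(lambda c:np.hypot(p[:,0]-c[0],p[:,1]-c[1])-36,[496,-64],loss="soft_l1").x.round(1))
E
```

```text
[ 0.50029454 -0.06178883  0.20420904] 0.3353247070644164
scene 110 71 [504.1 -61.9]
scene 130 103 [503.2 -62.1]
scene 150 111 [502.9 -62.3]
scene 170 124 [502.7 -62. ]
blk 1052 ((497.447998046875, -65.55976867675781), (109.71217346191406, 107.80274963378906), 10.247899055480957)
wall 141 [497.8 -65.3]
side 110 106 [498.6 -61.6]
side 130 121 [498.7 -61.3]
side 150 121 [498.4 -61.2]
side 170 127 [498.8 -61.6]
blk 635 ((494.9786682128906, -63.46769714355469), (107.72344207763672, 112.95392608642578), 10.982428550720215)
wall 99 [495.5 -64.2]
```

servo_tool --translation '[[-0.006,-0.02,0],[-0.014,-0.04,0],[-0.016,-0.045,0],[-0.016,-0.045,0],[-0.016,-0.045,0],[-0.012,-0.035,0],[-0.006,-0.017,0],[-0.002,-0.006,0],[0,0,0],[0,0,0]]' --turn '[[0,0,0],[0,0,0],[0,0,0],[0,0,0],[0,0,0],[0,0,0],[0,0,0],[0,0,0],[0,0,0],[0,0,0]]'

```text
clock: 26.45
tool_pos: [0.4113, 0.1904, 0.2019]
eef_rot: [1.0, -0.001, -0.0, 0.001]
contact_force: [-0.9, -0.2, -0.9]
opening: 0.325
finger_force: 20.1
```

servo_tool --translation '[[0,0,0.02],[0,0,0.03],[0,0,0.015],[0,0,0],[0,0,0]]' --turn '[[0,0,0],[0,0,0],[0,0,0],[0,0,0],[0,0,0]]'

```text
clock: 27.08
tool_pos: [0.4116, 0.1913, 0.1377]
eef_rot: [1.0, -0.001, 0.0, -0.0]
contact_force: [-0.5, 0.9, -0.5]
opening: 0.325
finger_force: 20.1
```

```bash
python3 - <<'E'
from plant import r, optics
from h import *
from scipy.optimize import least_squares
s=r.get_state();print(s["tool_pos"])
for n in("scene","side"):
    d=optics.snapshot(n); w=cloud(d)*1000
    for lo in (52,70,90,105):
        m=(np.hypot(w[...,0]-412,w[...,1]-191)<35)&(w[...,2]>lo)&(w[...,2]<lo+14)
        if m.sum()>10:
            p=w[m][:,:2]; print(n,lo,m.sum(),least_squares(lambda c:np.hypot(p[:,0]-c[0],p[:,1]-c[1])-26,[412,191],loss="soft_l1").x.round(1))
E
```

```text
[0.41156743 0.19133078 0.13765412]
scene 52 86 [413.9 189.6]
scene 70 92 [413.8 189.8]
scene 90 94 [413.3 190.3]
scene 105 107 [413.3 190.8]
side 52 133 [411.8 190.7]
side 70 141 [411.6 190.8]
side 90 153 [411.7 191.3]
side 105 154 [411.5 191.5]
```

servo_tool --translation '[[0,-0.001,0.005],[0,0,0.01],[0,0,0.007],[0,0,0.003],[0,0,0]]' --turn '[[0,0,0],[0,0,0],[0,0,0],[0,0,0],[0,0,0]]' --grip_force 35

```text
clock: 27.8
tool_pos: [0.4109, 0.1926, 0.1118]
eef_rot: [1.0, -0.0, -0.0, 0.0]
contact_force: [-0.1, 0.0, -2.6]
opening: 0.317
finger_force: 28.3
```

servo_tool --translation '[[0,0,0.004],[0,0,0.002],[0,0,0]]' --turn '[[0,0,0],[0,0,0],[0,0,0]]'

```text
clock: 28.18
tool_pos: [0.411, 0.1926, 0.1061]
eef_rot: [1.0, -0.0, -0.0, 0.0]
contact_force: [-0.3, 0.4, -2.0]
opening: 0.315
finger_force: 28.3
```

servo_tool --translation '[[0,0,0.0015],[0,0,0.001],[0,0,0.001],[0,0,0]]' --turn '[[0,0,0],[0,0,0],[0,0,0],[0,0,0]]'

```text
clock: 28.68
tool_pos: [0.4118, 0.1924, 0.1036]
eef_rot: [1.0, -0.0, 0.001, -0.0]
contact_force: [0.1, -1.9, 9.8]
opening: 0.321
finger_force: 31.6
```

servo_tool --translation '[[0,0,0],[0,0,0],[0,0,-0.02],[0,0,-0.05],[0,0,-0.05],[0,0,-0.026],[0.015,0.04,0],[0.015,0.055,0],[0.01,0.055,0],[0.005,0.055,0]]' --turn '[[0,0,0],[0,0,0],[0,0,0],[0,0,0],[0,0,0],[0,0,0],[0,0,0],[0,0,0],[0,0,0],[0,0,0]]' --grip 0.7

```text
clock: 29.92
tool_pos: [0.4563, -0.0139, 0.2486]
eef_rot: [1.0, 0.0, 0.0, -0.0]
contact_force: [0.5, -0.0, 0.8]
opening: 0.701
finger_force: 0.0
```

servo_tool --translation '[[0,0.055,0],[-0.005,0.055,0],[-0.01,0.055,0],[-0.012,0.055,0],[-0.01,0.04,0],[0,0.018,0],[0,0,0],[0,0,0]]' --turn '[[0,0,0],[0,0,0],[0,0,0],[0,0,0],[0,0,0],[0,0,0],[0,0,0],[0,0,0]]'

```text
clock: 30.92
tool_pos: [0.4198, -0.288, 0.2486]
eef_rot: [1.0, 0.002, 0.0, -0.001]
contact_force: [-0.2, 0.2, -0.7]
opening: 0.702
finger_force: 0.0
```

```bash
python3 - <<'E'
from plant import r, optics
from h import *
from scipy.optimize import least_squares
s=r.get_state();print(s["tool_pos"])
for n in("scene","side"):
    d=optics.snapshot(n); w=cloud(d)*1000
    cv2.imwrite(f"pics/h_{n}.png",d["img"][:,:,::-1])
    for nm,x,y,R,bands in(("bottle",412.6,191,26,(32,50,65)),("flask",419,-291,14,(73,80))):
      for lo in bands:
        m=(np.hypot(w[...,0]-x,w[...,1]-y)<R+8)&(w[...,2]>lo)&(w[...,2]<lo+14)
        if m.sum()>10:
            p=w[m][:,:2]; print(n,nm,lo,m.sum(),least_squares(lambda c:np.hypot(p[:,0]-c[0],p[:,1]-c[1])-R,[x,y],loss="soft_l1").x.round(1))
      m=np.hypot(w[...,0]-x,w[...,1]-y)<20; print("zmax",np.nanpercentile(w[...,2][m],99.5))
    m=(np.hypot(w[...,0]-496,w[...,1]+64)<39)&(w[...,2]>10)&(w[...,2]<22); p=w[m][:,:2]
    print("wall",m.sum(),least_squares(lambda c:np.hypot(p[:,0]-c[0],p[:,1]-c[1])-36,[496,-64],loss="soft_l1").x.round(1))
E
```

```text
[ 0.41977845 -0.28802094  0.24858295]
scene bottle 32 84 [413.3 190.5]
scene bottle 50 89 [413.3 190.6]
scene bottle 65 91 [413.3 190.4]
zmax 128.47687511443579
scene flask 73 83 [ 419.4 -291.7]
scene flask 80 71 [ 419.1 -291.7]
zmax 642.0551205434718
wall 147 [497.6 -64.9]
side bottle 32 140 [411.5 191. ]
side bottle 50 140 [411.2 191.2]
side bottle 65 146 [411.4 191.2]
zmax 126.12911972324562
side flask 73 44 [ 417.5 -291.2]
side flask 80 50 [ 417.3 -290.9]
zmax 379.35460889761123
wall 110 [495.4 -64.1]
```

View pics/h_side.png

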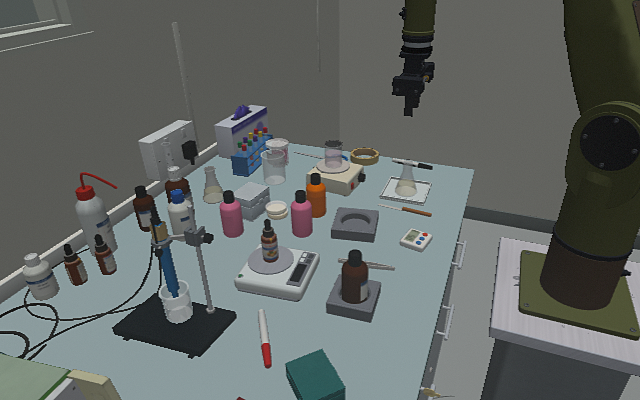

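The bottle stands seated in the narrow well (355,280), the wide well is empty (355,222), and the flask waits in the tray (405,180).

servo_tool --translation '[[-0.001,0.003,0.02],[0,0,0.05],[0,0,0.05],[0,0,0.04],[0,0,0.015],[0,0,0.006],[0,0,0]]' --turn '[[0,0,0],[0,0,0],[0,0,0],[0,0,0],[0,0,0],[0,0,0],[0,0,0]]'

```text
clock: 31.9
tool_pos: [0.4187, -0.2934, 0.0686]
eef_rot: [1.0, 0.0, 0.001, 0.0]
contact_force: [-0.1, 0.9, 0.7]
opening: 0.701
finger_force: 0.0
```

servo_tool --translation '[[0,0,0],[0,0,0],[0,0,0],[0,0,0],[0,0,0],[0,0,0]]' --turn '[[0,0,0],[0,0,0],[0,0,0],[0,0,0],[0,0,0],[0,0,0]]' --grip 0 --grip_force 20

```text
clock: 32.65
tool_pos: [0.418, -0.293, 0.0678]
eef_rot: [1.0, 0.0, 0.0, -0.0]
contact_force: [0.5, 2.4, 2.7]
opening: 0.311
finger_force: 20.0
```

servo_tool --translation '[[0,0,0],[0,0,-0.005],[0,0,-0.015],[0,0,-0.03],[0,0,-0.03],[0,0,-0.02],[0,0,0]]' --turn '[[0,0,0],[0,0,0],[0,0,0],[0,0,0],[0,0,0],[0,0,0],[0,0,0]]'

```text
clock: 33.52
tool_pos: [0.4187, -0.2942, 0.1696]
eef_rot: [1.0, -0.0, 0.002, 0.001]
contact_force: [-1.1, -0.0, -2.2]
opening: 0.314
finger_force: 19.8
```

servo_tool --translation '[[0.006,-0.02,0],[0.014,-0.04,0],[0.015,-0.045,0],[0.015,-0.045,0],[0.014,-0.04,0],[0.008,-0.025,0],[0.005,-0.012,0],[0.001,-0.0025,0],[0,0,0],[0,0,0]]' --turn '[[0,0,0],[0,0,0],[0,0,0],[0,0,0],[0,0,0],[0,0,0],[0,0,0],[0,0,0],[0,0,0],[0,0,0]]'

```text
clock: 34.78
tool_pos: [0.4956, -0.0652, 0.1677]
eef_rot: [1.0, -0.001, -0.0, 0.0]
contact_force: [0.8, 0.1, -1.5]
opening: 0.311
finger_force: 19.8
```

servo_tool --translation '[[0,0,0.02],[0,0,0.03],[0,0,0.015],[0,0,0],[0,0,0]]' --turn '[[0,0,0],[0,0,0],[0,0,0],[0,0,0],[0,0,0]]'

```text
clock: 35.4
tool_pos: [0.4965, -0.0641, 0.1034]
eef_rot: [1.0, -0.0, 0.001, 0.0]
contact_force: [-0.6, 0.1, -0.9]
opening: 0.311
finger_force: 19.8
```

```bash
python3 - <<'E'
from plant import r, optics
from h import *
from scipy.optimize import least_squares
s=r.get_state();print(s["tool_pos"])
for n in("scene","side"):
    d=optics.snapshot(n); w=cloud(d)*1000
    for lo in (44,54,64,74,84,94):
        m=(np.hypot(w[...,0]-496,w[...,1]+64)<35)&(w[...,2]>lo)&(w[...,2]<lo+10)
        if m.sum()>10:
            p=w[m][:,:2]; print(n,lo,m.sum(),least_squares(lambda c:np.hypot(p[:,0]-c[0],p[:,1]-c[1])-c[2],[496,-64,20],loss="soft_l1").x.round(1))
E
```

```text
[ 0.4964589  -0.06408503  0.10335996]
scene 44 102 [498.4 -64.3  30.8]
scene 54 112 [498.3 -64.1  28.3]
scene 64 103 [498.1 -64.2  25.2]
scene 74 87 [498.5 -63.9  22.5]
scene 84 78 [499.1 -63.8  20.1]
scene 94 41 [498.9 -64.1  16.9]
side 44 102 [496.5 -64.   30.9]
side 54 99 [495.6 -62.6  27.3]
side 64 90 [496.1 -63.   24.9]
side 74 82 [496.  -62.9  21.4]
side 84 72 [496.4 -64.5  19. ]
side 94 37 [501.3 -67.5  21.8]
```

servo_tool --translation '[[-0.0007,0.0005,0.005],[0,0,0.01],[0,0,0.008],[0,0,0.004],[0,0,0.0015],[0,0,0]]' --turn '[[0,0,0],[0,0,0],[0,0,0],[0,0,0],[0,0,0],[0,0,0]]'

```text
clock: 36.25
tool_pos: [0.4953, -0.0643, 0.0742]
eef_rot: [1.0, -0.0, -0.0, 0.0]
contact_force: [-1.3, 0.7, -1.3]
opening: 0.308
finger_force: 19.8
```

servo_tool --translation '[[0,0,0.001],[0,0,0.001],[0,0,0]]' --turn '[[0,0,0],[0,0,0],[0,0,0]]'

```text
clock: 36.62
tool_pos: [0.4953, -0.0643, 0.0722]
eef_rot: [1.0, -0.0, 0.0, 0.0]
contact_force: [-0.4, -0.1, -1.9]
opening: 0.314
finger_force: 19.8
```

servo_tool --translation '[[0,0,0.001],[0,0,0.0007],[0,0,0]]' --turn '[[0,0,0],[0,0,0],[0,0,0]]'

```text
clock: 37.0
tool_pos: [0.4955, -0.064, 0.0715]
eef_rot: [1.0, 0.0, 0.001, -0.0]
contact_force: [-1.1, 1.5, 9.5]
opening: 0.311
finger_force: 20.4
```

Seated. Release, retreat and check.

servo_tool --translation '[[0,0,0],[0,0,0],[0,0,0],[0,0,-0.02],[0,0,-0.05],[0,0,-0.05],[0,0,-0.05],[-0.02,0.04,0],[-0.01,0.055,0],[0,0.055,0]]' --turn '[[0,0,0],[0,0,0],[0,0,0],[0,0,0],[0,0,0],[0,0,0],[0,0,0],[0,0,0],[0,0,0],[0,0,0]]' --grip 0.8

```text
clock: 38.25
tool_pos: [0.4643, -0.2155, 0.2407]
eef_rot: [1.0, 0.0, -0.0, -0.0]
contact_force: [-0.5, 0.3, 0.3]
opening: 0.801
finger_force: 0.0
```

servo_tool --translation '[[-0.02,0.05,0],[-0.02,0.05,0],[0,0.03,0],[0,0,0],[0,0,0]]' --turn '[[0,0,0],[0,0,0],[0,0,0],[0,0,0],[0,0,0]]'

```text
clock: 38.88
tool_pos: [0.4254, -0.3427, 0.2402]
eef_rot: [1.0, 0.001, -0.0, -0.001]
contact_force: [0.5, -0.6, 0.0]
opening: 0.8
finger_force: 0.0
```

```bash
python3 - <<'E'
from plant import r, optics
from h import *
from scipy.optimize import least_squares
print(r.get_state()["tool_pos"])
for n in("scene","side"):
    d=optics.snapshot(n); w=cloud(d)*1000
    cv2.imwrite(f"pics/f_{n}.png",d["img"][:,:,::-1])
    for nm,x,y,R,bands in(("flask",496.5,-64.6,32,(30,50,75)),("bottle",412.6,191.3,26,(32,60)),("dropper",608,177.5,16.5,(60,85)),("beaker",638,-274,26,(70,90,110))):
      for lo in bands:
        m=(np.hypot(w[...,0]-x,w[...,1]-y)<R+6)&(w[...,2]>lo)&(w[...,2]<lo+14); p=w[m][:,:2]
        if len(p)>10: print(n,nm,lo,least_squares(lambda c:np.hypot(p[:,0]-c[0],p[:,1]-c[1])-c[2],[x,y,R],loss="soft_l1").x.round(1))
      m=np.hypot(w[...,0]-x,w[...,1]-y)<30; print("  zmax",np.nanpercentile(w[...,2][m],99.5).round(1))
E
```

```text
[ 0.42542246 -0.34272676  0.2401998 ]
scene flask 30 [496.9 -64.5  25.2]
scene flask 50 [497.3 -64.   19.7]
scene flask 75 [496.7 -64.7  12.9]
  zmax 107.1
scene bottle 32 [413.3 190.3  25.9]
scene bottle 60 [413.4 190.9  26.3]
  zmax 127.8
scene dropper 60 [609.4 176.9  16.9]
scene dropper 85 [608.2 175.   15.9]
  zmax 149.7
  zmax nan
side flask 30 [494.4 -63.4  24.7]
side flask 50 [494.9 -63.7  19. ]
side flask 75 [494.7 -63.9  13.5]
  zmax 105.3
side bottle 32 [411.6 191.5  25.9]
side bottle 60 [411.2 191.5  25.8]
  zmax 125.7
side dropper 60 [607.4 177.1  16.9]
side dropper 85 [606.6 177.3  16.5]
  zmax 147.8
side beaker 70 [ 636.1 -273.7   26.4]
side beaker 90 [ 635.7 -274.    26.4]
side beaker 110 [ 635.  -272.6   25.6]
  zmax 132.5
  return np.nanmean(a, axis, out=out, keepdims=keepdims)
```

View pics/f_scene.png

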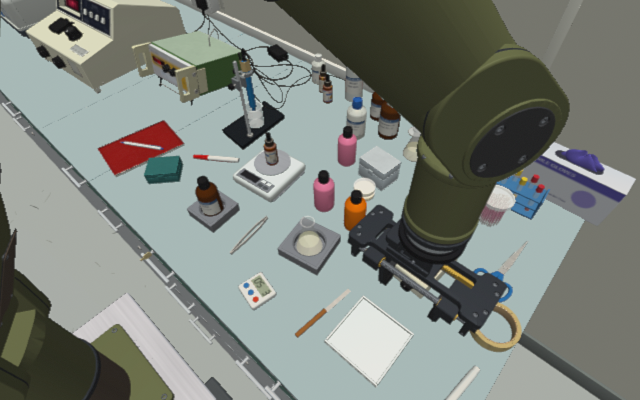

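The flask sits in the wide well (308,243), the bottle in the narrow one (208,195) and the dropper on the pan (270,152). The arm hides the beaker here, but the side view measures it upright and centred on the plate.

```bash
python3 -c "
from plant import r
print(r.finish_job())"
```

```text
the job is handed in; nothing more can be done
None
```

All four vessels are in their places (flask in the wide well, bottle in the narrow well, dropper on the pan, beaker on the stirrer plate), measured upright and within about 2 mm of centre; I handed the job in at about 39 s, and no verdict was shown.

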